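# Fit the dicing grid and slicing disc into the fruit cutter

## Task

Get the fruit cutter ready to dice: lower the orange dicing grid over the spindle and turn it gently until its three rim tabs drop into the notches of the bowl and it sits fully home, then put the black-hubbed slicing disc on the spindle above it and turn that gently until its inner teeth slip over the splines and it too is fully home. Feel for the fit: never force, press hard or drop either part onto the machine. Leave both parts free in the machine, and leave everything else on the table where it stands.

Things in the scene. Friction and masses are not known exactly. Their poses are not given: they have to be found in the camera images.
- cutter: White tabletop fruit cutter, fixed, lid off. Motor base 275 x 210 mm, 125 mm high, under a round white bowl 202 mm wide; chute and buttons face its -x. A steel spindle stands in the middle of the bowl, a grey ejector plate already on it at the bottom. Origin on the table under the spindle axis, z up.
- seat (a point): On the spindle axis at the height of the bowl's inner ledge, 175 mm above the table; axes as the cutter's. The ledge is 12 mm wide, the bore above it 176 mm. The grid is home when its origin is here; the slicing disc is home when its origin is 17 mm above here.
- rim (a point): On the spindle axis at the height of the bowl's flat rim, 193 mm above the table; wall 10 mm. Three notches, blue-edged, 20 mm wide and 18 mm deep, 120 degrees apart, open upward; one towards the cutter's +x. But the bowl has bayonet play: it stands turned from that by up to 0.14 rad either way, not measured, and keeps its angle (4 N m drag).
- nose (a point): Top of the spindle, 243 mm above the table: a round nose 22 mm wide; below it six straight splines 60 degrees apart, 6 mm wide, 34 mm over their tips, flat tops at 231 mm; they end on a shoulder 36 mm wide at 219 mm. The spindle stands at any angle about its axis, not measured; the motor holds it (1.5 N m drag).
- grid: Orange dicing grid, steel lattice blades, flat on the table, 0.2 to 0.34 kg. Origin: centre of underside, z up. Rim 172 mm wide, 14 mm high, rounded below, 2 mm play in the bore; three tabs 14 mm wide reach 95 mm from the axis, one along +x, 120 degrees apart, undersides 8 mm above the origin. With tabs lying on the bowl rim it is 10 mm above home; turned to fit it drops.
- collar (a point): Top centre of the grid's hexagonal lifting collar, 40 mm above the grid's origin, axes as the grid's. 54 mm across flats, 26 mm high above the rim and blades; flats face the grid's +x and every 60 degrees. The hole through it is 46 mm wide and passes over the spindle.
- slicer: Slicing disc, flat on the table, 0.29 to 0.47 kg: steel plate 160 mm wide, 4 mm thick, two blades on top, black hub with blue dot. Origin: centre of underside, z up. Six inner teeth, one along +x, 60 degrees apart, start 27 mm above the origin; hole between them 25 mm. With teeth resting on the spline tops it is 12 mm above home; turned to fit (6 angles, 3 degrees play) it slips down.
- grip (a point): Top centre of the slicing disc's black hub, 59 mm above the disc's origin, axes as the disc's. The hub's upper 29 mm is a hexagonal grip 48 mm across flats; flats face the disc's +x and every 60 degrees. Below, 30 mm above the origin, the hub widens to 78 mm.
- rasp_disc: Spare rasping disc with white hub, 160 mm wide, 59 mm high, lying to the right; not needed. Origin: centre of underside.
- glass0: Small dessert glass, 68 mm wide, 78 mm high; bystander. Origin: centre of underside.
- glass1: Small dessert glass like the first; bystander.
- glass2: Small dessert glass like the first; bystander.
- tub: White tub with blue lid, 116 mm wide, 102 mm high; bystander. Origin: centre of underside.
- spoon: Steel spoon, 200 mm long; bystander.

How it is judged (in metres and radians):
On the way, in this order (a step that is already met when the one before it is completed fails the run):
1. the dicing grid sits home on the bowl's ledge, its tabs in the notches (z of grid in the frame of seat between -0.003 and 0.003 m and horizontal distance between grid and seat below 0.004 m and angle between grid's own z axis and vertical below 0.035 rad), for 0.2 s.
2. the slicing disc sits home on the spindle's shoulder, its teeth between the splines (z of slicer in the frame of seat between 0.014 and 0.02 m and horizontal distance between slicer and seat below 0.004 m and angle between slicer's own z axis and vertical below 0.05 rad), for 0.2 s.
At the end, for the whole second after the job is handed in: The grid's origin is within 3 mm of the seat's height and 4 mm of the spindle axis, tilted less than 2 degrees; the slicing disc's origin is 14 to 20 mm above the seat, within 4 mm of the axis, tilted less than 2.9 degrees; both are at rest and released (all of step 1 and all of step 2 and linear speed of each of grid, slicer below 0.01 m/s and contact force between the fingers and slicer below 0.1 N and contact force between the fingers and grid below 0.1 N); the robot touches nothing.
It fails at once if anything pressed or dropped on the cutter with more than 45 N (contact force between anything else and cutter above 45 N).
It fails at once if the slicing disc pressed on the grid with more than 45 N (contact force between slicer and grid above 45 N).
It fails at once if a bystander moved more than 30 mm (distance of any of rasp_disc, glass0, glass1, glass2, tub, spoon from where it was at the start of the episode above 0.03 m).
It also fails if it takes over 67 s, if anything falls off the work surface, if the arm or the gripper's body presses on something with over 40 N, if the wrist force passes 120 N, or if a joint passes its speed limit or range.

## Robot

A 6-joint arm with a two-finger parallel gripper is mounted at the origin on the work surface. World frame = base frame: x ahead of the robot, y to its left, z up, the work surface at z = 0. Lengths are in mm, angles in rad, forces in N, time in s.
With the tool pointing down it reaches from about 350 to 775 mm from the base axis. Payload 7.3 kg.
Tool frame: the origin (TCP) lies at the very end of the fingers, on their centre line; the grasp point (between the pads) lies 19 mm behind it; z points along the fingers, y is the line along which they close (so a half turn about z gives the same grasp; the last joint's range is limited). The gripper opens to 92 mm and grips with 3 to 60 N. Pads are 19 mm wide; open, the fingers measure 130 mm over their backs; the gripper's body (75 mm by 190 mm) begins 47 mm behind the grasp point.
Start: joints at [-1.354, 0.342, 1.524, -0, 1.275, -0.146], TCP at [186.342, -490.838, 226.741] pointing down, gripper open.
Joint ranges: [-2.53, 2.53], [-0.77, 2.02], [0.04, 2.7], [-1, 4.14], [0.28, 2.66], [-3.11, 3.11]. Speed limits (rad/s): [2.57, 2.57, 3.14, 3.14, 3.14, 3.14].

## Interface

Orientations are given as [roll, pitch, yaw] about the fixed x, y, z axes, in that order (R = Rz(yaw) Ry(pitch) Rx(roll)).
In Python, from plant import bot gives the robot as it stands.
- The arm moves only by the tool jog_arm, never from a script. Its argument "targets" is a list of rows, each an object with "xyz": the shift along the tool's x, y, z as a fraction of full scale, a list of three; "spin": the turn about the tool's z as a fraction of full scale. In form: [{"xyz": [x, y, z], "spin": spin}, ...]. A call has exactly 10 rows; each row shifts and turns the commanded pose from where the row before left it, along the tool's axes as they then stand; what a row does not reach is not made up. Full scale, the value 1, is 80 mm for a shift and 0.1 rad for a turn. A row lasts 1/8 s, in which the tool goes at most 62.5 mm and 10.7 degrees, less where a joint would pass 70% of its speed; a pose out of reach is approached as far as the arm can. A call with a number of a shift or a turn outside -1 to 1 is refused whole. A call with a gripper value outside its range is refused whole. "gripper" is the opening in per cent of the stroke, from 0 (shut) to 100 (fully open), set as the call begins (left out, the last holds). The fingers move at their own pace and stop on an object; the grip force is fixed at half the most. Time passes only in rows, so rows that do not move let the fingers close, or fill a call up. It gives the time, the measured TCP pose, the force, the opening and the grip force at its end, in the units of the state.
- bot.get_obs(): the state, without advancing time (a new reading comes with each control period).
- bot.capture(name): name is "side" or "top" or "wrist"; returns the picture (384x512x3 uint8, blue, green, red); there is no depth.
- bot.get_calibration(name): a dict with "vfov" (degrees; the focal length in pixels is half the picture's height over the tangent of half this angle, whatever the lens; pixels are square), "cx", "cy" (the principal point, pixels), "eye" and "rotation" of the camera in the world. Camera axes: x right, y down, z forward; pixel columns grow to the right and rows downward; lengths in mm; the calibration is good to about 2 mm. A picture is of the moment at which its call begins: read the wrist's pose just before it. get_calibration takes no time and is no camera call; for the wrist camera it gives the pose at the moment of the call.
- bot.close_job(): hands the job in; it is judged then, once.
The state is a dict: "time": time; "joint_positions": joint angles; "dq": joint speeds; "tau": joint torques, N m; "tool_pos": TCP position; "tcp_rot": TCP orientation; "contact_force": force on the tool from outside, world axes, zero at the start; "moment": the same for the moment, N m; "grip_width": finger opening in mm; "finger_force": force on a finger pad.
Only numpy, scipy, OpenCV 4.12 (cv2) and the standard library are available. Lean on these libraries where they do the work, as an engineer would, in place of code of your own. Each camera call takes 0.05 s, during which the arm holds its last target. There are 200 camera calls.

## Working session

There is one attempt and no reset: what is moved stays moved. The work goes in short steps, Python scripts to look and compute and a tool call to move; the robot and the scene stay as the last step left them, time stands still between calls to the robot, and variables do not carry over. Pictures are saved under pics/ and viewed, at most 10 in all, crops included, and the job is handed in when it is done.

Besides the shell and the picture viewer there is one more tool, called after "Emit:" by a JSON object that holds its "op" and its "data". jog_arm: Moves the arm, as the interface text tells. Shift numbers are shares of 80 mm and turn numbers shares of 0.1 rad, none past 1 either way. Its arguments: {"type":"object","properties":{"targets":{"type":"array","items":{"type":"object","properties":{"xyz":{"type":"array","items":{"type":"number"}},"spin":{"type":"number"}}}},"gripper":{"type":"number"}},"required":["targets"]}

```bash
ls; mkdir -p pics
python3 - <<'E'
from plant import bot
import cv2,numpy as np
print(bot.get_obs())
for n in("top","side","wrist"):
    im=bot.capture(n); cv2.imwrite(f"pics/{n}0.png",im); print(n,bot.get_calibration(n))
E
```

```text
pics
{'time': 0.0, 'joint_positions': array([-1.35398889e+00,  3.42720507e-01,  1.52503228e+00, -1.75351789e-05,
        1.27543286e+00, -1.45979797e-01]), 'dq': array([ 0.00093648,  0.00100514,  0.00128739,  0.00100929, -0.00060527,
       -0.00073293]), 'tau': array([ 1.84697296e-04, -4.31239700e+01, -2.44219244e+01,  7.15863146e-02,
        5.58734138e-02, -1.38869527e-04]), 'tool_pos': array([ 186.24575109, -490.3979271 ,  226.04080792]), 'tcp_rot': array([-3.14001416e+00, -2.15130561e-04,  3.62792185e-01]), 'contact_force': array([0.40077934, 0.7136555 , 0.02495619]), 'moment': array([ 0.00496196, -0.07484789,  0.00686389]), 'finger_force': 0.0, 'grip_width': 91.76044103374765}
top {'vfov': 48.452438946372766, 'cx': 254.4545832544031, 'cy': 187.6406366319088, 'eye': array([ 346.13951921,   11.64224678, 1865.60303953]), 'rotation': array([-3.02060469, -0.01741814, -1.55363523])}
side {'vfov': 56.23363260337521, 'cx': 258.4817547504843, 'cy': 188.72916553017103, 'eye': array([ 144.55326598,  732.82513689, 1160.33859535]), 'rotation': array([-2.43910297,  0.00847026, -2.62276346])}
wrist {'vfov': 65.93622983476209, 'cx': 252.9763133757253, 'cy': 189.86707335284282, 'eye': array([ 260.23184744, -461.57715905,  383.33064123]), 'rotation': array([ 2.84852428e+00,  9.52843066e-04, -1.20766302e+00])}
```

View pics/top0.png

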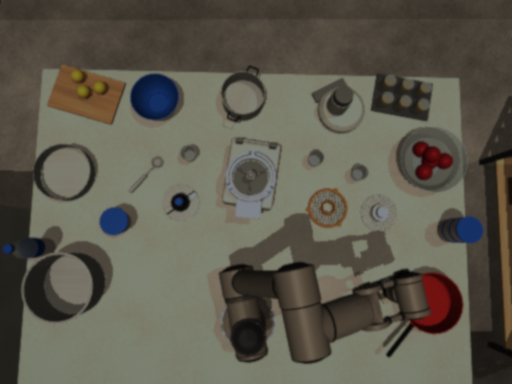

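View pics/side0.png

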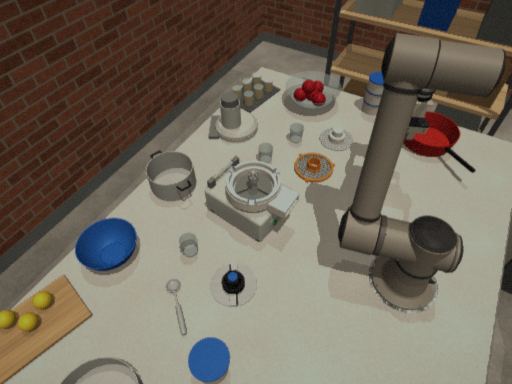

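The top view shows the cutter bowl at about (250,175), the orange grid at (327,208), the black-hubbed slicer at (181,202) and the rasp disc at (378,212). The glasses are at (190,153), (315,158) and (358,172). The side view agrees: bowl (252,187), grid (314,166), slicer (233,284).

```bash
cat > h.py <<'E'
import numpy as np,cv2
from scipy.spatial.transform import Rotation as R
def cam(c,h=384):
    f=h/2/np.tan(np.radians(c["vfov"]/2)); return f,R.from_euler("xyz",c["rotation"]).as_matrix(),np.array(c["eye"])
def rays(c,px,z):
    f,M,e=cam(c); px=np.atleast_2d(px).astype(float)
    d=np.c_[(px[:,0]-c["cx"])/f,(px[:,1]-c["cy"])/f,np.ones(len(px))]@M.T
    return e+d*((z-e[2])/d[:,2])[:,None]
def proj(c,P):
    f,M,e=cam(c); q=(np.atleast_2d(P)-e)@M
    return np.c_[q[:,0]/q[:,2]*f+c["cx"],q[:,1]/q[:,2]*f+c["cy"]]
def circ(P):
    A=np.c_[2*P[:,:2],np.ones(len(P))]; s=np.linalg.lstsq(A,(P[:,:2]**2).sum(1),rcond=None)[0]
    return s[0],s[1],np.sqrt(s[2]+s[0]**2+s[1]**2)
def snap(bot,n,name=None):
    c=bot.get_calibration(n); im=bot.capture(n)
    if name: cv2.imwrite(f"pics/{name}.png",im)
    return c,im
def orange(im):
    h=cv2.cvtColor(im,cv2.COLOR_BGR2HSV); return cv2.inRange(h,(5,120,70),(22,255,255))
E
python3 - <<'E'
from plant import bot
from h import *
for n,rect in(("top",(290,180,80,60)),("side",(285,140,60,50))):
    c=bot.get_calibration(n); im=cv2.imread(f"pics/{n}0.png"); m=orange(im); k=np.zeros_like(m); x,y,w,h=rect;k[y:y+h,x:x+w]=255;m&=k
    pts=np.argwhere(m)[:,::-1]; hull=cv2.convexHull(pts.astype(np.int32))[:,0]
    e=cv2.fitEllipse(hull); print(n,len(pts),e, rays(c,[e[0]],12))
    W=rays(c,pts,12); print(W.mean(0),W.min(0),W.max(0))
c=bot.get_calibration("top");im=cv2.imread("pics/top0.png")
h=cv2.cvtColor(im,cv2.COLOR_BGR2HSV)
# slicer dark hub & blue dot
for nm,m,z in(("hub",cv2.inRange(h,(0,0,0),(180,255,45)),45),("blue",cv2.inRange(h,(100,120,60),(130,255,255)),59)):
    m=m[185:220,160:203];p=np.argwhere(m)[:,::-1]+[160,185]; print(nm,len(p),rays(c,[p.mean(0)],z))
b=cv2.inRange(h,(95,100,50),(130,255,255))[140:220,215:290];p=np.argwhere(b)[:,::-1]+[215,140];print("notch px",p.tolist()[:40])
print("bowl rough",rays(c,[[250,175]],193),"grid",rays(c,[[327,208]],12),"slicer",rays(c,[[181,202]],59))
print([rays(c,[p],40)[0].round() for p in((190,153),(315,158),(358,172),(378,212))])
cv2.imwrite("pics/z.png",np.hstack([cv2.resize(im[135:225,210:290],None,fx=5,fy=5,interpolation=cv2.INTER_CUBIC)]))
E
```

```text
top 359 ((327.25030517578125, 207.7073516845703), (39.10196304321289, 39.68235397338867), 102.12655639648438) [[ 489.96525555 -336.0200802    12.        ]]
[ 488.63703453 -336.20274941   12.        ] [ 405.96225584 -418.34761505   12.        ] [ 572.95037789 -243.08608918   12.        ]
side 427 ((313.4333190917969, 166.84466552734375), (29.090087890625, 40.1048698425293), 97.67548370361328) [[ 486.54893834 -334.89557643   12.        ]]
[ 487.17128581 -336.25410195   12.        ] [ 404.32517334 -423.49838228   12.        ] [ 576.91170404 -245.19805742   12.        ]
hub 176 [[499.33806702 298.51079375  45.        ]]
blue 47 [[502.72833581 306.46867784  59.        ]]
notch px []
bowl rough [[600.113109     4.51860613 193.        ]] grid [[ 488.66540288 -334.91993213   12.        ]] slicer [[499.07216539 294.01059436  59.        ]]
[array([715., 266.,  40.]), array([ 704., -278.,   40.]), array([ 646., -465.,   40.]), array([ 473., -550.,   40.])]
```

Emit:
{"op": "jog_arm", "data": {"targets": [{"xyz":[0.4,-0.05,0]},{"xyz":[0.6,-0.07,0]},{"xyz":[0.65,-0.07,0]},{"xyz":[0.65,-0.07,0]},{"xyz":[0.65,-0.07,0]},{"xyz":[0.6,-0.07,0]},{"xyz":[0.4,-0.05,0]},{"xyz":[0.25,-0.02,0]},{"xyz":[0,0,0]},{"xyz":[0,0,0]}], "gripper": 100}}

```text
invalid input
```

Run:
```python
from plant import bot
from h import *
o=bot.get_obs();print(o["tool_pos"],o["tcp_rot"],o["joint_positions"])
c,im=snap(bot,"wrist","grid_w"); m=orange(im)
p=np.argwhere(m)[:,::-1];print(len(p),p.min(0),p.max(0))
```

```text
[ 186.27253622 -490.53948055  226.2160415 ] [-3.14048129e+00 -1.90141296e-04  3.62787012e-01] [-1.35402362e+00  3.42566883e-01  1.52475859e+00  2.76150775e-05
  1.27539438e+00 -1.46022466e-01]
1001 [ 80 211] [511 325]
```

View pics/grid_w.png

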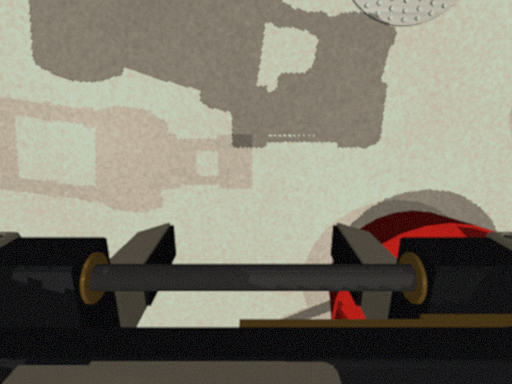

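The call was refused (spin is probably required in each row) and the arm did not move. The picture shows the fingers at (150,260) and (355,260), a red pan at lower right and the rasp disc at top right, so the camera sees mostly ahead of the tool. I'll retry, stopping short of the grid.

Emit:
{"op": "jog_arm", "data": {"targets": [{"xyz":[0.4,-0.05,0],"spin":0},{"xyz":[0.6,-0.07,0],"spin":0},{"xyz":[0.6,-0.07,0],"spin":0},{"xyz":[0.6,-0.07,0],"spin":0},{"xyz":[0.5,-0.07,0],"spin":0},{"xyz":[0.4,-0.07,0],"spin":0},{"xyz":[0.2,-0.05,0],"spin":0},{"xyz":[0,0,0],"spin":0},{"xyz":[0,0,0],"spin":0},{"xyz":[0,0,0],"spin":0}], "gripper": 100}}

```text
time: 1.45
tool_pos: [419.5, -364.2, 226.8]
tcp_rot: [3.141, 0.0, 0.361]
contact_force: [-1.1, -0.5, 0.5]
grip_width: 92.0
finger_force: 0.0
```

Run:
```python
from plant import bot
from h import *
o=bot.get_obs();print(o["time"],o["tool_pos"],o["tcp_rot"],o["joint_positions"])
c,im=snap(bot,"wrist","grid_w2"); m=orange(im)
p=np.argwhere(m)[:,::-1];print(len(p),p.min(0),p.max(0),c)
```

```text
1.45 [ 419.49897709 -364.22944626  226.79384615] [3.14143796e+00 2.38887214e-04 3.61291749e-01] [-8.52789901e-01  3.98104330e-01  1.43865648e+00 -2.87999072e-04
  1.30477031e+00  3.56790364e-01]
7500 [80 25] [511 326] {'vfov': 65.93622983476209, 'cx': 252.9763133757253, 'cy': 189.86707335284282, 'eye': array([ 493.48614141, -335.17560981,  383.87216682]), 'rotation': array([ 2.84812099e+00, -3.34456447e-04, -1.20916834e+00])}
```

View pics/grid_w2.png

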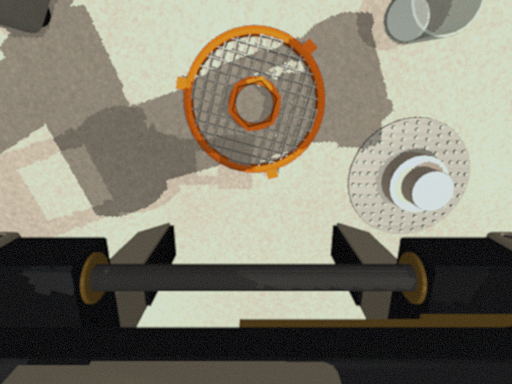

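The grid is clear: centre about (254,100), with tabs at (308,47), (183,83) and (272,172). The rasp disc is at (410,180).

```bash
cat >> h.py <<'E'
def grid(c,im):
    m=orange(im); m[215:]=0
    n,l,s,_=cv2.connectedComponentsWithStats(m); k=1+s[1:,4].argmax()
    cs,_=cv2.findContours((l==k).astype(np.uint8),cv2.RETR_EXTERNAL,cv2.CHAIN_APPROX_NONE)
    W=rays(c,max(cs,key=len)[:,0],12)[:,:2]
    ctr=np.array(circ(W)[:2])
    for _ in range(8):
        r=np.hypot(*(W-ctr).T); g=W[abs(r-np.median(r))<2.5]; x,y,rad=circ(g); ctr=np.array([x,y])
    d=rays(c,np.argwhere(l==k)[:,::-1],11)[:,:2]-ctr; r=np.hypot(*d.T); a=np.arctan2(d[:,1],d[:,0])[(r>rad+3)&(r<rad+14)]
    ph=np.angle(np.exp(3j*a).mean())/3
    return ctr,rad,ph
E
python3 - <<'E'
from plant import bot
from h import *
c=bot.get_calibration("wrist");im=cv2.imread("pics/grid_w2.png")
print(grid(c,im), proj(c,[[419.5,-364.2,226.8]]))
# collar hole/top
m=orange(im);m[215:]=0
cs,h=cv2.findContours(m,cv2.RETR_CCOMP,cv2.CHAIN_APPROX_NONE)
for q in cs:
    a=cv2.contourArea(q)
    if a>800:
        W=rays(c,q[:,0],40); print(a,q[:,0].mean(0),circ(W))
E
```

```text
(array([ 490.77071706, -337.71696796]), np.float64(84.3999924628494), np.float64(-0.4263536230852205)) [[254.58062253 242.34808138]]
2193.0 [254.1038961  103.00649351] (np.float64(490.87901289876436), np.float64(-337.5854451329484), np.float64(28.88680190693247))
1207.0 [253.97272727 103.33636364] (np.float64(490.92071930748017), np.float64(-337.3871406980757), np.float64(21.434153397367016))
16418.0 [254.2454955   98.42792793] (np.float64(490.9119113685587), np.float64(-337.4742074581193), np.float64(79.16039198759779))
12924.5 [254.00244499  98.83863081] (np.float64(491.0264943150166), np.float64(-337.42523589761345), np.float64(69.89534736063443))
```

Emit:
{"op": "jog_arm", "data": {"targets": [{"xyz":[0,0,-0.5],"spin":0.88},{"xyz":[0,0,-0.52],"spin":0.88},{"xyz":[0,0,-0.52],"spin":0.87},{"xyz":[0.28,-0.64,0],"spin":0},{"xyz":[0.28,-0.68,0],"spin":0},{"xyz":[0.28,-0.68,0],"spin":0},{"xyz":[0.28,-0.68,0],"spin":0},{"xyz":[0.28,-0.68,0],"spin":0},{"xyz":[0.28,-0.62,0],"spin":0},{"xyz":[0.25,-0.45,0],"spin":0}], "gripper": 100}}

```text
time: 2.75
tool_pos: [538.9, 6.2, 350.2]
tcp_rot: [3.141, -0.001, 0.1]
contact_force: [-0.5, -0.3, -1.0]
grip_width: 91.9
finger_force: 0.0
```

Run:
```python
from plant import bot
from h import *
for i in range(4): bot.capture("wrist")
o=bot.get_obs();print(o["time"],o["tool_pos"],o["tcp_rot"],o["joint_positions"])
c,im=snap(bot,"wrist","bowl_w"); print(c)
```

```text
2.95 [538.59362843   4.48103559 349.74273416] [3.14111390e+00 4.88825276e-04 1.00737428e-01] [-1.33660808e-01  3.06499523e-01  1.24110634e+00 -5.79355296e-04
  1.59435105e+00  1.33638443e+00]
{'vfov': 65.93622983476209, 'cx': 252.9763133757253, 'cy': 189.86707335284282, 'eye': array([617.29940815,  13.729652  , 506.78805522]), 'rotation': array([ 2.84788097e+00, -4.83031141e-04, -1.46976778e+00])}
```

View pics/bowl_w.png

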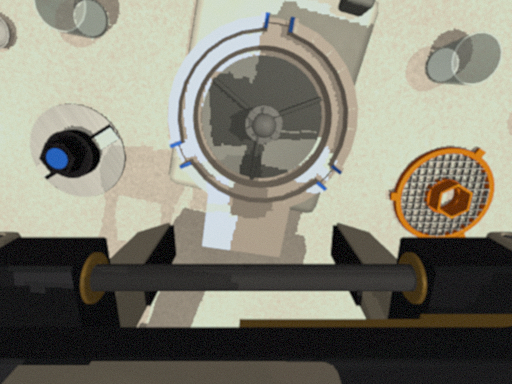

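The bowl is in view: spindle nose about (263,125), and blue notch edges at (267,20)/(292,25), (177,145)/(187,163) and (336,169)/(321,184). The slicer's blue dot is at (57,158).

Run:
```python
from plant import bot
from h import *
c={'vfov': 65.93622983476209, 'cx': 252.9763133757253, 'cy': 189.86707335284282, 'eye': np.array([617.29940815,  13.729652  , 506.78805522]), 'rotation': np.array([ 2.84788097e+00, -4.83031141e-04, -1.46976778e+00])}
im=cv2.imread("pics/bowl_w.png");h=cv2.cvtColor(im,cv2.COLOR_BGR2HSV)
b=cv2.inRange(h,(100,110,50),(130,255,255));b[215:]=0;b[:,:150]=0
n,l,s,ct=cv2.connectedComponentsWithStats(b)
P=[]
for i in range(1,n):
    if s[i,4]>5:
        q=np.argwhere(l==i)[:,::-1]; W=rays(c,q,193); print(s[i],ct[i],W.mean(0)); P.append(W[:,:2].mean(0))
P=np.array(P);x,y,r=circ(P);print(x,y,r)
for ctr in ((x,y),):
    a=np.arctan2(*(P-ctr).T[::-1]);print(a,np.angle(np.exp(3j*a).mean())/3)
g=cv2.cvtColor(im,cv2.COLOR_BGR2GRAY)
# spindle nose blob
for z in (243,219):print(z,rays(c,[[263,125]],z))
cr=cv2.resize(im[85:165,215:310],None,fx=5,fy=5,interpolation=cv2.INTER_CUBIC); cr2=cv2.resize(im[0:210,155:365],(800-475,325)); 
cv2.imwrite("pics/sp.png",cv2.convertScaleAbs(cr,alpha=1.8,beta=10))
```

```text
[264  13   6  15  44] [266.36363636  19.59090909] [691.11190307   8.36826247 193.        ]
[289  17   5  15  45] [291.          24.46666667] [689.38497976 -15.32206881 193.        ]
[170 141  12   6  33] [175.6969697  143.75757576] [565.34048861  90.45591614 193.        ]
[180 162  11   6  31] [185.22580645 164.29032258] [544.21335106  79.65920166 193.        ]
[332 166   9   7  23] [335.69565217 169.        ] [555.4440234  -82.86656765 193.        ]
[317 182   9   8  31] [320.87096774 185.4516129 ] [535.48547022 -69.96773525 193.        ]
596.9129572936624 1.6453032179560978 94.22390094334047
[ 0.07124898 -0.181468    1.91236545  2.16490013 -2.02696637 -2.27978378] -0.05661718128198639
243 [[597.68593994   2.81630489 243.        ]]
219 [[595.90146477   1.82338529 219.        ]]
```

View pics/sp.png

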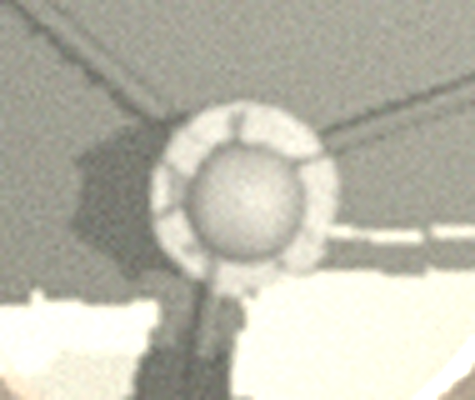

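The spindle ring centre is about (264,124.5) in the full frame, and the spline faces are not clear enough to trust. The bowl centre comes out near (597,1.4) and the notches are turned by -0.057 rad. With the grid's tabs at -0.426, I'll grasp at yaw 0.098 and place at yaw 0.467.

Emit:
{"op": "jog_arm", "data": {"targets": [{"xyz":[-0.11,0.6,0],"spin":0},{"xyz":[-0.11,0.6,0],"spin":0},{"xyz":[-0.11,0.6,0],"spin":0},{"xyz":[-0.11,0.45,0.5],"spin":0},{"xyz":[-0.11,0.45,0.55],"spin":0},{"xyz":[-0.11,0.45,0.55],"spin":0},{"xyz":[-0.11,0.45,0.5],"spin":0},{"xyz":[-0.11,0.4,0.5],"spin":0},{"xyz":[-0.12,0.19,0.3],"spin":0},{"xyz":[0,0,0],"spin":0}], "gripper": 100}}

```text
time: 4.25
tool_pos: [489.9, -338.4, 116.1]
tcp_rot: [-3.139, 0.003, 0.095]
contact_force: [-0.7, 0.8, 0.4]
grip_width: 91.7
finger_force: 0.0
```

Run:
```python
from plant import bot
from h import *
bot.capture("wrist"); bot.capture("wrist")
o=bot.get_obs();print(o["time"],o["tool_pos"],o["tcp_rot"])
c,im=snap(bot,"wrist","g3")
d=np.array([490.9,-337.5])-o["tool_pos"][:2];y=o["tcp_rot"][2]
print("tool xy mm",d@[np.cos(y),np.sin(y)],d@[np.sin(y),-np.cos(y)])
```

```text
4.35 [ 492.30410377 -337.68028916  118.95223845] [ 3.14090126e+00 -8.65781388e-04  9.81375697e-02]
tool xy mm -1.379682989841011 -0.31699592685811584
```

Emit:
{"op": "jog_arm", "data": {"targets": [{"xyz":[-0.01,0,0.3],"spin":0},{"xyz":[0,0,0.3],"spin":0},{"xyz":[0,0,0.25],"spin":0},{"xyz":[0,0,0.2],"spin":0},{"xyz":[0,0,0.12],"spin":0},{"xyz":[0,0,0.06],"spin":0},{"xyz":[0,0,0],"spin":0},{"xyz":[0,0,0],"spin":0},{"xyz":[0,0,0],"spin":0},{"xyz":[0,0,0],"spin":0}], "gripper": 100}}

```text
time: 5.65
tool_pos: [491.8, -337.2, 19.8]
tcp_rot: [3.141, -0.0, 0.1]
contact_force: [-0.1, 0.5, 0.3]
grip_width: 91.6
finger_force: 0.0
```

Emit:
{"op": "jog_arm", "data": {"targets": [{"xyz":[0,0,0],"spin":0},{"xyz":[0,0,0],"spin":0},{"xyz":[0,0,0],"spin":0},{"xyz":[0,0,0],"spin":0},{"xyz":[0,0,0],"spin":0},{"xyz":[0,0,0],"spin":0},{"xyz":[0,0,0],"spin":0},{"xyz":[0,0,0],"spin":0},{"xyz":[0,0,0],"spin":0},{"xyz":[0,0,0],"spin":0}], "gripper": 40}}

```text
time: 6.9
tool_pos: [491.7, -337.1, 19.5]
tcp_rot: [3.141, -0.0, 0.1]
contact_force: [0.5, -1.0, -1.0]
grip_width: 53.6
finger_force: 30.0
```

Emit:
{"op": "jog_arm", "data": {"targets": [{"xyz":[0,0,-0.35],"spin":0},{"xyz":[0,0,-0.65],"spin":-0.8},{"xyz":[0,0,-0.7],"spin":-0.9},{"xyz":[0,0,-0.7],"spin":-0.9},{"xyz":[0,0,-0.6],"spin":-0.8},{"xyz":[0.2,-0.2,-0.38],"spin":-0.29},{"xyz":[0.4,-0.41,0],"spin":0},{"xyz":[0.46,-0.47,0],"spin":0},{"xyz":[0.46,-0.47,0],"spin":0},{"xyz":[0.46,-0.47,0],"spin":0}]}}

```text
time: 8.15
tool_pos: [560.4, -119.6, 289.4]
tcp_rot: [-3.14, 0.001, 0.469]
contact_force: [0.1, -0.3, -1.7]
grip_width: 53.8
finger_force: 30.0
```

Emit:
{"op": "jog_arm", "data": {"targets": [{"xyz":[0.42,-0.43,0],"spin":0},{"xyz":[0.32,-0.33,0],"spin":0},{"xyz":[0.2,-0.21,0],"spin":0},{"xyz":[0.12,-0.12,0],"spin":0},{"xyz":[0.04,-0.05,0],"spin":0},{"xyz":[0,0,0],"spin":0},{"xyz":[0,0,0],"spin":0},{"xyz":[0,0,0],"spin":0},{"xyz":[0,0,0],"spin":0},{"xyz":[0,0,0],"spin":0}]}}

```text
time: 9.4
tool_pos: [597.9, -0.6, 289.9]
tcp_rot: [3.142, 0.0, 0.468]
contact_force: [-0.4, 0.7, -1.2]
grip_width: 54.0
finger_force: 30.0
```

Run:
```python
from plant import bot
from h import *
o=bot.get_obs();print(o["time"],o["tool_pos"],o["tcp_rot"],o["contact_force"],o["moment"])
c,im=snap(bot,"wrist","g4")
d=np.array([597.8,1.8])-o["tool_pos"][:2];y=o["tcp_rot"][2]
print("tool xy mm",d@[np.cos(y),np.sin(y)],d@[np.sin(y),-np.cos(y)])
```

```text
9.4 [597.89893625  -0.60596414 289.91146097] [3.14152372e+00 2.68967827e-05 4.68472217e-01] [-0.36366407  0.68782118 -1.2498893 ] [-0.00352855 -0.04690157 -0.01718012]
tool xy mm 0.998072893153801 -2.191415597043498
```

View pics/g4.png

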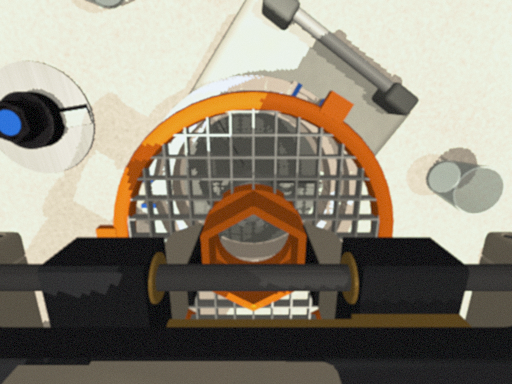

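The held grid is level, with the notch's blue edge at (295,88) just behind the tab at (338,105), as expected before lowering. I'll centre it and go down to just above the bowl rim.

Emit:
{"op": "jog_arm", "data": {"targets": [{"xyz":[0.012,-0.027,0],"spin":0},{"xyz":[0,0,0.1],"spin":0},{"xyz":[0,0,0.15],"spin":0},{"xyz":[0,0,0.2],"spin":0},{"xyz":[0,0,0.2],"spin":0},{"xyz":[0,0,0.15],"spin":0},{"xyz":[0,0,0.1],"spin":0},{"xyz":[0,0,0.06],"spin":0},{"xyz":[0,0,0],"spin":0},{"xyz":[0,0,0],"spin":0}]}}

```text
time: 10.7
tool_pos: [598.1, 1.9, 213.6]
tcp_rot: [3.141, -0.001, 0.469]
contact_force: [-0.4, 0.4, -1.4]
grip_width: 53.2
finger_force: 30.0
```

Emit:
{"op": "jog_arm", "data": {"targets": [{"xyz":[0,0,0.02],"spin":0},{"xyz":[0,0,0.02],"spin":0},{"xyz":[0,0,0.02],"spin":0},{"xyz":[0,0,0.02],"spin":0},{"xyz":[0,0,0.015],"spin":0},{"xyz":[0,0,0.015],"spin":0},{"xyz":[0,0,0],"spin":0},{"xyz":[0,0,0],"spin":0},{"xyz":[0,0,0],"spin":0},{"xyz":[0,0,0],"spin":0}]}}

```text
time: 11.95
tool_pos: [597.8, 1.9, 204.3]
tcp_rot: [3.142, -0.0, 0.469]
contact_force: [-0.2, 0.7, -2.2]
grip_width: 53.7
finger_force: 30.0
```

Emit:
{"op": "jog_arm", "data": {"targets": [{"xyz":[0,0,0.01],"spin":0},{"xyz":[0,0,0.01],"spin":0},{"xyz":[0,0,0.01],"spin":0},{"xyz":[0,0,0.01],"spin":0},{"xyz":[0,0,0],"spin":0},{"xyz":[0,0,0],"spin":0},{"xyz":[0,0,0],"spin":0},{"xyz":[0,0,0],"spin":0},{"xyz":[0,0,0],"spin":0},{"xyz":[0,0,0],"spin":0}]}}

```text
time: 13.2
tool_pos: [597.8, 2.0, 201.1]
tcp_rot: [3.141, 0.0, 0.469]
contact_force: [-0.0, 0.1, -2.3]
grip_width: 54.0
finger_force: 30.0
```

Emit:
{"op": "jog_arm", "data": {"targets": [{"xyz":[0,0,0.015],"spin":0},{"xyz":[0,0,0.015],"spin":0},{"xyz":[0,0,0.015],"spin":0},{"xyz":[0,0,0.01],"spin":0},{"xyz":[0,0,0.01],"spin":0},{"xyz":[0,0,0.005],"spin":0},{"xyz":[0,0,0],"spin":0},{"xyz":[0,0,0],"spin":0},{"xyz":[0,0,0],"spin":0},{"xyz":[0,0,0],"spin":0}]}}

```text
time: 14.45
tool_pos: [597.8, 1.9, 195.5]
tcp_rot: [3.141, -0.0, 0.469]
contact_force: [-0.6, -0.3, -1.9]
grip_width: 53.6
finger_force: 30.0
```

Emit:
{"op": "jog_arm", "data": {"targets": [{"xyz":[0,0,0.005],"spin":0},{"xyz":[0,0,0.005],"spin":0},{"xyz":[0,0,0.005],"spin":0},{"xyz":[0,0,0],"spin":0},{"xyz":[0,0,0],"spin":0},{"xyz":[0,0,0],"spin":0},{"xyz":[0,0,0],"spin":0},{"xyz":[0,0,0],"spin":0},{"xyz":[0,0,0],"spin":0},{"xyz":[0,0,0],"spin":0}]}}

```text
time: 15.7
tool_pos: [597.8, 1.9, 194.4]
tcp_rot: [3.141, -0.0, 0.469]
contact_force: [-2.2, -0.2, 2.8]
grip_width: 53.6
finger_force: 30.0
```

Emit:
{"op": "jog_arm", "data": {"targets": [{"xyz":[0,0,0],"spin":0},{"xyz":[0,0,0],"spin":0},{"xyz":[0,0,0],"spin":0},{"xyz":[0,0,0],"spin":0},{"xyz":[0,0,0],"spin":0},{"xyz":[0,0,-0.15],"spin":0},{"xyz":[0,0,-0.3],"spin":0},{"xyz":[0,0,-0.5],"spin":0},{"xyz":[0,0,-0.4],"spin":0},{"xyz":[0,0,-0.2],"spin":0}], "gripper": 100}}

```text
time: 16.95
tool_pos: [598.3, 1.9, 321.6]
tcp_rot: [3.139, -0.004, 0.469]
contact_force: [-0.3, 0.6, -0.2]
grip_width: 91.7
finger_force: 0.0
```

Run:
```python
from plant import bot
from h import *
o=bot.get_obs();print(o["time"],o["tool_pos"],o["tcp_rot"],o["grip_width"],o["joint_positions"])
bot.capture("wrist");c,im=snap(bot,"wrist","h1")
cc={'vfov': 65.93622983476209, 'cx': 252.9763133757253, 'cy': 189.86707335284282, 'eye': np.array([617.29940815,  13.729652  , 506.78805522]), 'rotation': np.array([ 2.84788097e+00, -4.83031141e-04, -1.46976778e+00])}
b=cv2.inRange(cv2.cvtColor(cv2.imread("pics/bowl_w.png"),cv2.COLOR_BGR2HSV),(100,110,50),(130,255,255))[:200,:120]
p=np.argwhere(b)[:,::-1];print(len(p),p.mean(0),rays(cc,[p.mean(0)],59))
```

```text
16.95 [598.30471111   1.92207528 321.62164266] [ 3.13905447 -0.00361357  0.46884607] 91.7250004370838 [-1.24786261e-01  4.32092888e-01  1.12916270e+00 -8.26055247e-05
  1.57592193e+00  9.77167978e-01]
422 [ 56.38151659 158.07109005] [[502.84861317 304.27656089  59.        ]]
```

View pics/h1.png

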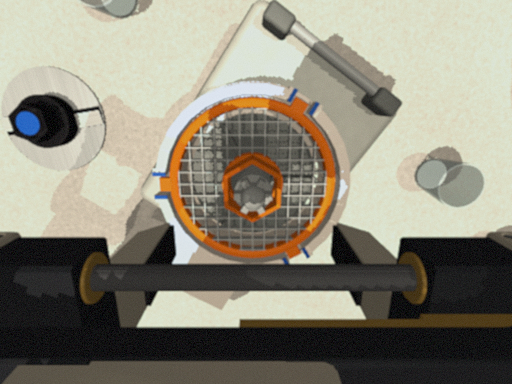

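The grid is seated, with all three tabs between the blue edges: (303,102), (163,185) and (297,255). Next is the slicer, whose dot is at about (503,304).

Emit:
{"op": "jog_arm", "data": {"targets": [{"xyz":[-0.02,-0.4,0],"spin":0},{"xyz":[-0.03,-0.65,0],"spin":0},{"xyz":[-0.03,-0.65,0.2],"spin":0},{"xyz":[-0.03,-0.65,0.25],"spin":0},{"xyz":[-0.03,-0.6,0.25],"spin":0},{"xyz":[-0.03,-0.45,0.25],"spin":0},{"xyz":[-0.03,-0.3,0.2],"spin":0},{"xyz":[-0.02,-0.2,0],"spin":0},{"xyz":[0,0,0],"spin":0},{"xyz":[0,0,0],"spin":0}]}}

```text
time: 18.3
tool_pos: [442.0, 271.9, 227.0]
tcp_rot: [3.141, -0.001, 0.468]
contact_force: [0.6, 0.5, 0.5]
grip_width: 91.9
finger_force: 0.0
```

Run:
```python
from plant import bot
from h import *
o=bot.get_obs();print(o["time"],o["tool_pos"],o["tcp_rot"],o["joint_positions"])
bot.capture("wrist");c,im=snap(bot,"wrist","s1")
h=cv2.cvtColor(im,cv2.COLOR_BGR2HSV)
b=cv2.inRange(h,(100,110,50),(130,255,255));b[220:]=0
p=np.argwhere(b)[:,::-1];print(len(p),p.mean(0),rays(c,[p.mean(0)],59))
x,y=p.mean(0).astype(int)
print(x,y); s=im[max(0,y-75):y+75,max(0,x-90):x+90]
cv2.imwrite("pics/s1c.png",cv2.resize(cv2.convertScaleAbs(s,alpha=2.2,beta=15),None,fx=4,fy=4,interpolation=cv2.INTER_CUBIC)); import json
json.dump({k:np.array(v).tolist() for k,v in c.items()},open("s1.json","w"))
```

```text
18.3 [441.96171997 271.87094697 226.97333363] [ 3.14100039e+00 -1.41249577e-03  4.68256616e-01] [ 4.04016523e-01  3.29853278e-01  1.54138481e+00 -5.24070618e-04
  1.26890700e+00  1.50671211e+00]
2245 [97.41781737 92.74788419] [[446.47500808 456.69642111  59.        ]]
97 92
```

View pics/s1c.png

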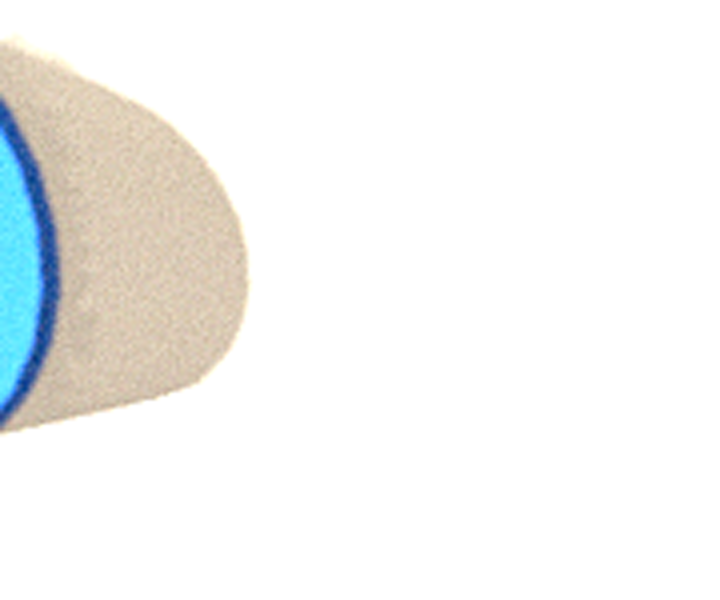

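That blob was the tub lid, the wrong blue. I'll locate the slicer's dot and crop the hub properly.

Run:
```python
from h import *; import json
c={k:np.array(v) for k,v in json.load(open("s1.json")).items()};im=cv2.imread("pics/s1.png")
e=proj(c,[[503,304,59]])[0];print(e)
h=cv2.cvtColor(im,cv2.COLOR_BGR2HSV);b=cv2.inRange(h,(100,110,50),(130,255,255))
n,l,s,ct=cv2.connectedComponentsWithStats(b)
for i in range(1,n):
    if s[i,4]>30:print(s[i],ct[i],rays(c,[ct[i]],59)[0])
x,y=e.astype(int);cr=im[y-75:y+75,x-90:x+90]
g=(255*(cr/255.)**0.45).astype(np.uint8)
cv2.imwrite("pics/s1d.png",cv2.resize(g,None,fx=4,fy=4,interpolation=cv2.INTER_CUBIC));print(x-90,y-75,cr.shape)
```

```text
[252.46070195 111.0422419 ]
[   0   33   22   94 1423] [ 8.23752635 82.32536894] [414.73938098 542.13998889  59.        ]
[236  95  32  33 822] [251.80170316 110.79075426] [502.91473956 304.74063948  59.        ]
162 36 (150, 180, 3)
```

View pics/s1d.png

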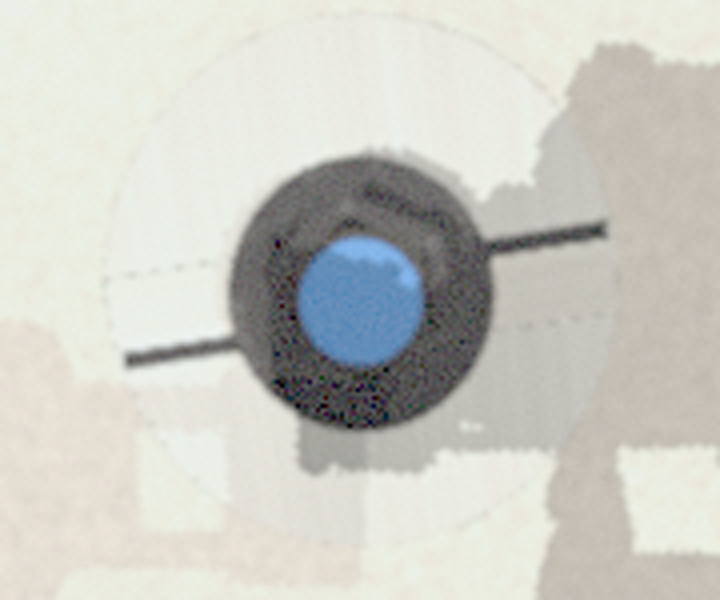

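The hub is clear. The dot is centred at crop (361,300) and hexagon vertices show at about (350,200) and (442,241). The blades run parallel to a flat normal, along (127,360)-(237,343) and (490,248)-(605,230).

Run:
```python
from plant import bot
from h import *; import json
c={k:np.array(v) for k,v in json.load(open("s1.json")).items()}
f=lambda L:np.array(L)/4.+[162,36]
for L in([(127,360),(237,343)],[(490,248),(605,230)]):
    W=rays(c,f(L),8);d=W[1]-W[0];print("blade",np.arctan2(d[1],d[0]))
W=rays(c,f([(361,300),(350,200),(442,241)]),59);
for v in W[1:]-W[0]:print("vertex",np.hypot(*v[:2]),np.arctan2(v[1],v[0]))
# disc outline centre: hub flange dark circle at z=30
o=bot.get_obs();y=o["tcp_rot"][2];print(o["tool_pos"],y)
im=cv2.imread("pics/s1.png");m=(im.max(2)<75).astype(np.uint8);m[:,:210]=0;m[:,300:]=0;m[:60]=0;m[155:]=0
m=cv2.morphologyEx(m,cv2.MORPH_OPEN,np.ones((7,7)))
cs=max(cv2.findContours(m,cv2.RETR_EXTERNAL,2)[0],key=cv2.contourArea);e=cv2.minEnclosingCircle(cs);print(e,rays(c,[e[0]],30))
```

```text
blade -0.953555050730534
blade -0.9535778638952241
vertex 25.23212492633821 0.580749740559728
vertex 25.946202914617125 -0.4893546161152879
[441.90648975 271.66811704 226.76714614] 0.46760345100269207
((252.5, 109.71212005615234), 34.35607147216797) [[503.51124411 304.23866463  30.        ]]
```

Emit:
{"op": "jog_arm", "data": {"targets": [{"xyz":[0.4,-0.01,0],"spin":0},{"xyz":[0.34,-0.01,0],"spin":0},{"xyz":[0.126,0,0.3],"spin":-0.75},{"xyz":[0,0,0.45],"spin":-0.74},{"xyz":[0,0,0.45],"spin":0},{"xyz":[0,0,0.4],"spin":0},{"xyz":[0,0,0.2],"spin":0},{"xyz":[0,0,0],"spin":0},{"xyz":[0,0,0],"spin":0},{"xyz":[0,0,0],"spin":0}], "gripper": 100}}

```text
time: 19.65
tool_pos: [503.0, 305.4, 83.7]
tcp_rot: [3.141, -0.002, 0.618]
contact_force: [0.6, -1.0, -0.4]
grip_width: 91.8
finger_force: 0.0
```

Emit:
{"op": "jog_arm", "data": {"targets": [{"xyz":[-0.006,0.009,0.1],"spin":0},{"xyz":[0,0,0.15],"spin":0},{"xyz":[0,0,0.15],"spin":0},{"xyz":[0,0,0.1],"spin":0},{"xyz":[0,0,0.07],"spin":0},{"xyz":[0,0,0.04],"spin":0},{"xyz":[0,0,0],"spin":0},{"xyz":[0,0,0],"spin":0},{"xyz":[0,0,0],"spin":0},{"xyz":[0,0,0],"spin":0}], "gripper": 100}}

```text
time: 20.9
tool_pos: [502.4, 304.2, 33.7]
tcp_rot: [3.141, -0.0, 0.618]
contact_force: [-0.3, 0.0, 0.4]
grip_width: 91.8
finger_force: 0.0
```

Emit:
{"op": "jog_arm", "data": {"targets": [{"xyz":[0,0,0],"spin":0},{"xyz":[0,0,0],"spin":0},{"xyz":[0,0,0],"spin":0},{"xyz":[0,0,0],"spin":0},{"xyz":[0,0,0],"spin":0},{"xyz":[0,0,0],"spin":0},{"xyz":[0,0,0],"spin":0},{"xyz":[0,0,0],"spin":0},{"xyz":[0,0,0],"spin":0},{"xyz":[0,0,0],"spin":0}], "gripper": 40}}

```text
time: 22.15
tool_pos: [502.3, 304.1, 33.5]
tcp_rot: [3.141, 0.0, 0.618]
contact_force: [1.1, -1.0, -0.0]
grip_width: 47.5
finger_force: 30.0
```

Emit:
{"op": "jog_arm", "data": {"targets": [{"xyz":[0,0,-0.3],"spin":0},{"xyz":[0,0,-0.6],"spin":0},{"xyz":[0,0,-0.7],"spin":0},{"xyz":[0,0,-0.7],"spin":0},{"xyz":[0,0,-0.6],"spin":0},{"xyz":[-0.1,0.27,-0.37],"spin":0},{"xyz":[-0.18,0.55,0],"spin":0},{"xyz":[-0.18,0.6,0],"spin":0},{"xyz":[-0.18,0.6,0],"spin":0},{"xyz":[-0.18,0.6,0],"spin":0}]}}

```text
time: 23.4
tool_pos: [570.1, 94.0, 294.4]
tcp_rot: [-3.141, 0.001, 0.618]
contact_force: [-0.1, -0.4, -3.3]
grip_width: 48.2
finger_force: 30.0
```

Emit:
{"op": "jog_arm", "data": {"targets": [{"xyz":[-0.18,0.5,0],"spin":0},{"xyz":[-0.12,0.35,0],"spin":0},{"xyz":[-0.08,0.2,0],"spin":0},{"xyz":[-0.04,0.1,0],"spin":0},{"xyz":[0,0,0],"spin":0},{"xyz":[0,0,0],"spin":0},{"xyz":[0,0,0],"spin":0},{"xyz":[0,0,0],"spin":0},{"xyz":[0,0,0],"spin":0},{"xyz":[0,0,0],"spin":0}]}}

```text
time: 24.65
tool_pos: [596.0, 0.9, 295.1]
tcp_rot: [3.142, 0.0, 0.618]
contact_force: [0.2, 0.2, -2.8]
grip_width: 47.7
finger_force: 30.0
```

Run:
```python
from plant import bot
from h import *
o=bot.get_obs();y=o["tcp_rot"][2]
print(o["time"],o["tool_pos"],o["tcp_rot"],o["contact_force"],o["grip_width"])
d=np.array([596.3,1.0])-o["tool_pos"][:2]
print("tool xy mm",d@[np.cos(y),np.sin(y)],d@[np.sin(y),-np.cos(y)])
# spline phase: ring brightness in earlier bowl picture, 6-fold harmonic
c={'vfov': 65.93622983476209, 'cx': 252.9763133757253, 'cy': 189.86707335284282, 'eye': np.array([617.29940815,  13.729652  , 506.78805522]), 'rotation': np.array([ 2.84788097e+00, -4.83031141e-04, -1.46976778e+00])}
im=cv2.cvtColor(cv2.imread("pics/bowl_w.png"),cv2.COLOR_BGR2GRAY).astype(np.float32)
a=np.arange(0,2*np.pi,np.pi/36)
for z,r in((231,13.5),(231,15),(231,16.2),(219,16),(219,17.5),(219,19)):
    P=np.c_[597+r*np.cos(a),1.5+r*np.sin(a),0*a+z];q=proj(c,P).astype(np.float32)
    v=cv2.remap(im,q[:,0].reshape(1,-1),q[:,1].reshape(1,-1),cv2.INTER_LINEAR)[0]
    k=(v*np.exp(6j*a)).mean();print(z,r,abs(k).round(1),"bright at",(np.angle(k)/6).round(3));print(v.astype(int).reshape(6,12).tolist() if r in(15,17.5) else "")
```

```text
24.65 [596.04323806   0.94686829 295.10341391] [3.14154863e+00 7.42662739e-05 6.17836369e-01] [ 0.20531452  0.24011326 -2.75262238] 47.654010052447894
tool xy mm 0.24007306787478372 0.1054257800916632
231 13.5 2.2 bright at -0.111

231 15 0.6 bright at -0.378
[[124, 117, 97, 99, 115, 126, 126, 125, 124, 116, 120, 123], [124, 120, 103, 100, 107, 115, 119, 119, 101, 99, 116, 121], [119, 119, 118, 114, 118, 122, 120, 100, 91, 106, 118, 119], [121, 117, 116, 121, 124, 122, 124, 121, 118, 119, 122, 121], [126, 121, 120, 126, 127, 123, 122, 124, 122, 125, 126, 127], [125, 111, 110, 130, 126, 131, 130, 130, 130, 128, 125, 124]]
231 16.2 1.0 bright at -0.468

219 16 1.1 bright at 0.474

219 17.5 0.4 bright at 0.491
[[97, 98, 100, 93, 93, 99, 100, 96, 93, 83, 90, 93], [86, 84, 80, 83, 97, 100, 96, 102, 103, 92, 92, 105], [109, 113, 109, 104, 99, 101, 106, 100, 83, 87, 110, 118], [122, 116, 106, 117, 129, 128, 129, 131, 119, 116, 121, 124], [119, 108, 109, 126, 107, 103, 107, 102, 107, 113, 111, 111], [97, 84, 90, 94, 101, 100, 97, 99, 98, 100, 96, 90]]
219 19 1.9 bright at 0.423
```

Emit:
{"op": "jog_arm", "data": {"targets": [{"xyz":[0.003,0.001,0.1],"spin":0},{"xyz":[0,0,0.15],"spin":0},{"xyz":[0,0,0.15],"spin":0},{"xyz":[0,0,0.1],"spin":0},{"xyz":[0,0,0.04],"spin":0},{"xyz":[0,0,0.02],"spin":0},{"xyz":[0,0,0.02],"spin":0},{"xyz":[0,0,0.02],"spin":0},{"xyz":[0,0,0.02],"spin":0},{"xyz":[0,0,0],"spin":0}]}}

```text
time: 25.9
tool_pos: [596.3, 1.0, 245.4]
tcp_rot: [-3.142, 0.0, 0.618]
contact_force: [0.4, 0.1, -3.7]
grip_width: 47.7
finger_force: 30.0
```

Emit:
{"op": "jog_arm", "data": {"targets": [{"xyz":[0,0,0.02],"spin":0},{"xyz":[0,0,0.02],"spin":0},{"xyz":[0,0,0.02],"spin":0},{"xyz":[0,0,0.015],"spin":0},{"xyz":[0,0,0.01],"spin":0},{"xyz":[0,0,0.01],"spin":0},{"xyz":[0,0,0.01],"spin":0},{"xyz":[0,0,0],"spin":0},{"xyz":[0,0,0],"spin":0},{"xyz":[0,0,0],"spin":0}]}}

```text
time: 27.15
tool_pos: [596.4, 1.0, 237.4]
tcp_rot: [3.141, -0.0, 0.618]
contact_force: [-1.5, -0.2, 0.8]
grip_width: 47.8
finger_force: 30.0
```

Emit:
{"op": "jog_arm", "data": {"targets": [{"xyz":[0,0,0.006],"spin":0},{"xyz":[0,0,0.006],"spin":0.2},{"xyz":[0,0,0],"spin":0.25},{"xyz":[0,0,0],"spin":0.25},{"xyz":[0,0,0],"spin":0.25},{"xyz":[0,0,0],"spin":0.25},{"xyz":[0,0,0],"spin":0.25},{"xyz":[0,0,0],"spin":0.25},{"xyz":[0,0,0],"spin":0.25},{"xyz":[0,0,0],"spin":0.25}]}}

```text
time: 28.4
tool_pos: [597.2, 0.7, 237.4]
tcp_rot: [3.14, -0.003, 0.397]
contact_force: [-0.8, 0.5, 5.0]
grip_width: 47.4
finger_force: 30.0
```

Run:
```python
from plant import bot
o=bot.get_obs();print(o["tool_pos"],o["tcp_rot"],o["contact_force"],o["moment"])
```

```text
[597.16587169   0.71439824 237.40507502] [ 3.13964854e+00 -2.67787832e-03  3.97057929e-01] [-0.77576045  0.4830325   4.99451548] [-0.10061362  0.07809266  0.06657955]
```

Emit:
{"op": "jog_arm", "data": {"targets": [{"xyz":[0,0,0],"spin":0.25},{"xyz":[0,0,0],"spin":0.25},{"xyz":[0,0,0],"spin":0.25},{"xyz":[0,0,0],"spin":0.25},{"xyz":[0,0,0],"spin":0.25},{"xyz":[0,0,0],"spin":0.25},{"xyz":[0,0,0],"spin":0.25},{"xyz":[0,0,0],"spin":0.25},{"xyz":[0,0,0],"spin":0.25},{"xyz":[0,0,0],"spin":0}]}}

```text
time: 29.65
tool_pos: [597.4, 0.7, 237.3]
tcp_rot: [3.14, -0.003, 0.172]
contact_force: [1.3, 0.1, 5.0]
grip_width: 48.1
finger_force: 30.0
```

Emit:
{"op": "jog_arm", "data": {"targets": [{"xyz":[0,0,0],"spin":0.25},{"xyz":[0,0,0],"spin":0.25},{"xyz":[0,0,0],"spin":0.25},{"xyz":[0,0,0],"spin":0.25},{"xyz":[0,0,0],"spin":0.25},{"xyz":[0,0,0],"spin":0.25},{"xyz":[0,0,0],"spin":0.25},{"xyz":[0,0,0],"spin":0.25},{"xyz":[0,0,0],"spin":0.25},{"xyz":[0,0,0],"spin":0}]}}

```text
time: 30.9
tool_pos: [595.7, 1.1, 235.4]
tcp_rot: [-3.142, 0.002, -0.053]
contact_force: [1.0, -2.0, -2.8]
grip_width: 48.0
finger_force: 30.0
```

It dropped 2 mm and the force fell away, so the teeth are in. I'll lower the rest gently.

Emit:
{"op": "jog_arm", "data": {"targets": [{"xyz":[0,0,0.01],"spin":0},{"xyz":[0,0,0.01],"spin":0},{"xyz":[0,0,0.01],"spin":0},{"xyz":[0,0,0.01],"spin":0},{"xyz":[0,0,0.01],"spin":0},{"xyz":[0,0,0.01],"spin":0},{"xyz":[0,0,0],"spin":0},{"xyz":[0,0,0],"spin":0},{"xyz":[0,0,0],"spin":0},{"xyz":[0,0,0],"spin":0}]}}

```text
time: 32.15
tool_pos: [596.3, 1.0, 231.3]
tcp_rot: [3.142, 0.0, -0.052]
contact_force: [-0.3, 0.4, -3.4]
grip_width: 47.8
finger_force: 30.0
```

Emit:
{"op": "jog_arm", "data": {"targets": [{"xyz":[0,0,0.01],"spin":0},{"xyz":[0,0,0.01],"spin":0},{"xyz":[0,0,0.01],"spin":0},{"xyz":[0,0,0.01],"spin":0},{"xyz":[0,0,0.01],"spin":0},{"xyz":[0,0,0.01],"spin":0},{"xyz":[0,0,0],"spin":0},{"xyz":[0,0,0],"spin":0},{"xyz":[0,0,0],"spin":0},{"xyz":[0,0,0],"spin":0}]}}

```text
time: 33.4
tool_pos: [596.3, 1.0, 226.5]
tcp_rot: [3.142, 0.0, -0.052]
contact_force: [-0.6, 1.5, -3.3]
grip_width: 48.0
finger_force: 30.0
```

Emit:
{"op": "jog_arm", "data": {"targets": [{"xyz":[0,0,0.005],"spin":0},{"xyz":[0,0,0.005],"spin":0},{"xyz":[0,0,0],"spin":0},{"xyz":[0,0,0],"spin":0},{"xyz":[0,0,0],"spin":0},{"xyz":[0,0,0],"spin":0},{"xyz":[0,0,0],"spin":0},{"xyz":[0,0,0],"spin":0},{"xyz":[0,0,0],"spin":0},{"xyz":[0,0,0],"spin":0}]}}

```text
time: 34.65
tool_pos: [596.3, 1.0, 225.8]
tcp_rot: [3.142, -0.0, -0.052]
contact_force: [-0.6, -0.7, -3.2]
grip_width: 47.7
finger_force: 30.0
```

One more small step should make contact.

Emit:
{"op": "jog_arm", "data": {"targets": [{"xyz":[0,0,0.004],"spin":0},{"xyz":[0,0,0.004],"spin":0},{"xyz":[0,0,0.003],"spin":0},{"xyz":[0,0,0],"spin":0},{"xyz":[0,0,0],"spin":0},{"xyz":[0,0,0],"spin":0},{"xyz":[0,0,0],"spin":0},{"xyz":[0,0,0],"spin":0},{"xyz":[0,0,0],"spin":0},{"xyz":[0,0,0],"spin":0}]}}

```text
time: 35.9
tool_pos: [596.4, 0.9, 225.4]
tcp_rot: [3.141, -0.001, -0.052]
contact_force: [-2.0, -0.4, 6.2]
grip_width: 47.7
finger_force: 30.0
```

Contact is at 225.4, the expected home height. I'll release and rise.

Emit:
{"op": "jog_arm", "data": {"targets": [{"xyz":[0,0,0],"spin":0},{"xyz":[0,0,0],"spin":0},{"xyz":[0,0,0],"spin":0},{"xyz":[0,0,0],"spin":0},{"xyz":[0,0,0],"spin":0},{"xyz":[0,0,-0.15],"spin":0},{"xyz":[0,0,-0.35],"spin":0},{"xyz":[0,0,-0.4],"spin":0},{"xyz":[0,0,-0.3],"spin":0},{"xyz":[0,0,-0.15],"spin":0}], "gripper": 100}}

```text
time: 37.15
tool_pos: [596.7, 0.9, 335.2]
tcp_rot: [3.141, -0.003, -0.052]
contact_force: [0.3, -0.1, 1.1]
grip_width: 92.0
finger_force: 0.0
```

Run:
```python
from plant import bot
from h import *
for i in range(4):bot.capture("wrist")
c,im=snap(bot,"wrist","f1");o=bot.get_obs();print(o["time"],o["tool_pos"],o["contact_force"],o["grip_width"])
h=cv2.cvtColor(im,cv2.COLOR_BGR2HSV);b=cv2.inRange(h,(100,110,50),(130,255,255));n,l,s,ct=cv2.connectedComponentsWithStats(b)
for i in range(1,n):
    if s[i,4]>60:print(s[i],ct[i],rays(c,[ct[i]],251)[0])
cs,im2=snap(bot,"side","f2");b=cv2.inRange(cv2.cvtColor(im2,cv2.COLOR_BGR2HSV),(100,110,50),(130,255,255));n,l,s,ct=cv2.connectedComponentsWithStats(b)
print("expect",proj(cs,[[597,1.5,251],[597,1.5,263]]));print([ct[i].round(1) for i in range(1,n) if s[i,4]>15])
```

```text
37.4 [595.98279855   0.98355595 331.74760852] [-0.19198358 -0.05731954 -0.09786048] 91.84679877564915
[ 234  179   39   38 1146] [253.21204188 197.21727749] [596.5732167    2.09017967 251.        ]
expect [[251.99288105 169.0976317 ]
 [251.91552275 166.70658102]]
[array([438.1,  13.3]), array([376.9,  75.2]), array([252.9, 168.7]), array([105.8, 244. ]), array([208.7, 359.3])]
```

The dot is where a fully home disc should put it in both views: (253,197) in the wrist view and (252.9,168.7) in the side view. The arm is clear of everything.

```bash
python3 -c "
from plant import bot
print(bot.close_job())"
```

```text
the job is handed in; nothing more can be done
None
```

The dicing grid and the slicing disc both came to rest at their home heights, are released, and the arm is clear; the job was handed in just after 37 s on the robot's clock (limit 67 s), with no verdict returned.

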